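# Load a capacitor into the ageing chamber: boat through the port, tip with the key

### The job

Slide the steel boat with the capacitor through the slot of the chamber's cover plate, fully home on the cradle, without the boat touching the plate. Then take the T-handled key from its wooden stand, put it down into the square socket on the gearbox and turn it clockwise as far as it goes, so that the boat tips inside and the capacitor rolls into the chamber's trough. Leave the key in the socket, let go, and leave the screwdriver, the solder spool and the jar where they are.

Things in the scene. Friction and masses are not known exactly. Their poses are not given: they have to be found in the camera images.
- chamber: Fixed loading station, blue walls, open top. Origin on the bench under the slot's centre; own +x runs from the loading deck through the slot into the chamber, z up. In this frame, mm: dark steel loading deck, top z 60, x -210 to -6, y -55 to 95; grey gearbox with the key socket, x 5 to 85, y 78 to 154, 100 high; side and back walls 105 to 125 high; two guard rods across the top at z 131
- cover: Fixed bare aluminium cover plate, same origin and axes as the chamber. 6 mm thick (x -3 to +3), y -171 to +80, 130 mm high; its slot is the opening y -40 to +40, z 53 to 118 mm, with the cradle in line behind it
- trough (a point): Middle of the trough's floor inside the chamber, 6 mm above the bench, at chamber x 82, y -112 mm. The trough runs along the inside of the -y wall (chamber y -160 to -65, x 5 to 160); a ramp under the cradle falls into it
- boat: Loose open steel trough, the capacitor in it, about 0.4 kg in all, on the deck. Body 100 mm long (own x, nose +x), y -33 to +33, 38 high; origin at the centre of the body's underside, z up. +y side: upright flat wall, outer face y +33. -y side: low outward slope, rim 14 high. Starts 15 to 40 mm to the +y side of the slot's centre line, up to 0.13 rad askew, nose 16 to 30 mm short of the slot
- boat_disc (a point): Centre of the flat rear face of the boat's push disc: boat x -103, y 0, z 30 mm; axes as the boat. The upright round disc is 48 mm across and 8 mm thick, on a round stem 14 mm thick and 45 mm long behind the body. Stem and disc stay outside the slot when the boat is home
- capacitor: Loose black can with aluminium ends, 34 mm across, 80 mm long along own x, lying lengthwise in the boat; origin at its centre
- cradle (a joint): Tilt of the cradle about a level axis along chamber x, 89 mm above the bench: 0 level, 1.08 rad fully tipped (-y side down, pours to -y). Geared to the socket, 0.8 rad per rad; stays where left. Floor z 59, chamber x 7 to 121, rails 17 mm high and 73 apart with flared entry, end stop face x 118 mm. Boat home: origin at chamber x 58 to 68, y 0, nose at or just short of the stop
- drive (a joint): Turn of the brass key socket in the gearbox, 0 at the start, grows clockwise seen from above, stop at 1.35 rad; about 0.12 N m of friction
- socket_mouth (a point): Centre of the mouth of the square socket, at the socket's upper face, 92 mm above the bench, 8 mm below the gearbox's top inside a round recess 50 mm across. The square hole is 16 mm wide with a 2 mm chamfer, 26 mm deep, its sides along the point's x and y, which are the chamber's at drive 0
- key: Loose steel T-handled key, 102 mm high, upright in its stand, 0.14 kg. Origin at the centre of its foot, z up; shank 14 mm square, sides along own x and y (foot 10 mm square for 6 mm), up to 62 mm; round collar 26 mm across, 62 to 68 mm; flat head 70 mm long (x), 12 mm thick (y), 68 to 102 mm above the foot. Fully down in the socket its foot is 26 mm below the mouth
- key_foot (a point): Centre of the key's foot, its lowest point; axes as the key
- stand: Fixed wooden block 80 x 80 x 40 mm with an upright square hole 19 mm wide, 34 mm deep, that the key stands in. Origin at the centre of its underside
- screwdriver: Loose screwdriver lying on the bench; a bystander
- spool: Loose metal solder spool 60 mm across, 48 mm high, upright; a bystander
- jar: Loose amber glass jar 64 mm across, 85 mm high, upright; a bystander
Mind the look-alikes: they are no part of the job. Leave any green look-alike of the boat alone. Leave any blue look-alike of the key alone.

How it is judged:
On the way, in this order (a step that is already met when the one before it is completed fails the run):
1. the boat is home on the level cradle, its body wholly past the cover plate, the capacitor still in it (x of boat in the frame of chamber above 0.055 m and y of boat in the frame of chamber between -0.006 and 0.006 m and angle between boat's own z axis and vertical below 0.1 rad and value of joint cradle below 0.1 rad and distance between capacitor and boat below 0.04 m), for 0.2 s.
2. the key stands at least 15 mm deep in the socket (horizontal distance between key_foot and socket_mouth below 0.004 m and z of key_foot in the frame of socket_mouth below -0.015 m and angle between key's own z axis and vertical below 0.15 rad and value of joint cradle below 0.6 rad), for 0.1 s.
3. the key, in the socket, has tipped the cradle and the boat on it (value of joint cradle above 0.95 rad and angle between boat's own z axis and vertical above 0.8 rad and z of key_foot in the frame of socket_mouth below -0.012 m), for 0.1 s.
At the end, for the whole second after the job is handed in: Capacitor lies still in the trough (centre over 45 mm to -y of the slot's centre line, below 60 mm); the boat lies still, tipped 0.8 to 1.35 rad, its origin 52 mm or more past the chamber's; the cradle is at 0.95 rad or more; the key is 12 mm or more deep in the socket, within 5 mm of its centre (all of step 3 and y of capacitor in the frame of chamber between -0.16 and -0.045 m and x of capacitor in the frame of chamber between 0.005 and 0.16 m and height (world z) of capacitor below 0.06 m and linear speed of each of capacitor, boat below 0.03 m/s and x of boat in the frame of chamber above 0.052 m and angle between boat's own z axis and vertical below 1.35 rad and horizontal distance between key_foot and socket_mouth below 0.005 m); the robot touches nothing.
It fails at once if the boat touches the cover plate (contact force between boat and cover above 0.5 N).
It fails at once if the screwdriver, spool or jar is moved more than 30 mm (distance of any of screwdriver, spool, jar from where it was at the start of the episode above 0.03 m).
It also fails if it takes over 72 s, if anything falls off the work surface, if the arm or the gripper's body presses on something with over 40 N, if the wrist force passes 120 N, or if a joint passes its speed limit or range.

### The arm

A 6-joint arm with a two-finger parallel gripper is mounted at the origin on the work surface. World frame = base frame: x ahead of the robot, y to its left, z up, the work surface at z = 0. Lengths are in m, angles in rad, forces in N, time in s.
With the tool pointing down it reaches from about 0.35 to 0.875 m from the base axis. Payload 4.2 kg.
Tool frame: the origin (TCP) lies midway between the tips of the shut fingers; the grasp point (between the pads) lies 19 mm behind it (robot.pinch_z is the z of the grasp point in the tool frame, in m); z points along the fingers, y is the line along which they close (so a half turn about z gives the same grasp; the last joint's range is limited). The gripper opens to 85 mm and grips with 20 to 120 N. Pads are 22 mm wide; open, the fingers measure 114 mm over their backs; the gripper's body (76 mm by 85 mm) begins 54 mm behind the grasp point. The pads swing forward as they close: fully open they stand 13 mm farther back than shut.
Start: joints at [1.361, 0.385, 0.008, 0, -1.194, -0.259], TCP at [0.282, 0.558, 0.231] pointing down, gripper open.
Joint ranges: [-3.14, 3.14], [-1.21, 2.06], [-1.07, 1.41], [-3.16, 2.05], [-2.99, -0.16], [-3.1, 3.1]. Speed limits (rad/s): [2.79, 2.79, 3.14, 3.14, 3.14, 3.14].

### API

Orientations are given as a unit quaternion [w, x, y, z].
In Python, from workcell import robot, camera, hand_in, search_frame gives the robot as it stands. The module is installed in compiled form; this text tells all that it offers.
- The arm moves only by the tool carry_out, never from a script. Its argument "series" is text: rows parted by semicolons, each of 6 numbers parted by spaces: the shift along the tool's x, y, z normalised to -1 to 1, where 1 is 100 mm, then the turn, a rotation vector about the tool's x, y, z normalised to -1 to 1, where 1 is pi rad. In form: x y z wx wy wz; .... A call has 1 to 12 rows; each row is the pose to reach, as a shift and turn from the pose commanded when the call began, along the tool's axes at that moment, turning the shorter way round; what a row does not reach only later rows make up. A row lasts 1/8 s, in which the tool goes at most 62.5 mm and 10.7 degrees, less where a joint would pass 70% of its speed; a pose out of reach is approached as far as the arm can. A call with a number of a shift or a turn outside -1 to 1 is refused whole. A call with a gripper value outside its range is refused whole. "grip" is the finger opening in mm, from 0 to 85.4, set as the call begins (left out, the last holds). The fingers move at their own pace and stop on an object; "force" is the grip in N (left out, the last holds). Time passes only in rows, so rows that repeat a pose let the fingers close. It gives the time, the measured TCP pose, the force, the opening and the grip force at its end, in the units of the state.
- robot.state(): the state, without advancing time (a new reading comes with each control period).
- camera(name): name is "scene" or "top" or "wrist"; returns a dict with "image" (480x640x3 uint8, red, green, blue), "range_z" (480x640 float32, m along the optical axis (not along the pixel's ray), 0 where there is no reading), "vertical_fov" (degrees; the focal length in pixels is half the picture's height over the tangent of half this angle, whatever the lens; pixels are square), "cx", "cy" (the principal point, pixels), "rvec" (rotation vector, rad) and "tvec" (3), from world to camera coordinates, as OpenCV has them. Camera axes: x right, y down, z forward; pixel columns grow to the right and rows downward; lengths in m; the calibration is good to about 2 mm. A picture is of the moment at which its call begins.
- hand_in(): hands the job in; it is judged then, once.
Trained networks look in a picture, given as the dict that the camera call returned (one of the last four; its "shot" number tells which), for a name from the list of things; names that differ only in an ending like _2 or _b are one class to them, and where a whole thing is asked for, a point or a joint stands for the part that bears it (a point fixed in the world has none). Each returns a list of dicts, best first, with "score" (0 to 1); they miss things now and then, are a little off and sometimes report something else, mostly with a low value. They report only what shows in the picture. A call takes as long as a camera call. They do not tell look-alikes from the thing itself.
- search_frame(name, picture): "extent" ([centre column, centre row, width, height] in pixels, round what is visible of it).
The state is a dict: "time_s": time; "joint_positions": joint angles; "qvel": joint speeds; "effort": joint torques, N m; "tcp_pos": TCP position; "orientation": TCP orientation; "contact_force": force on the tool from outside, world axes, zero at the start; "moment": the same for the moment, N m; "gripper_width": finger opening in m; "gripper_force": force on a finger pad.
Only numpy, scipy, OpenCV 4.12 (cv2) and the standard library are available. Lean on these libraries where they do the work, as an engineer would, in place of code of your own. Each camera call takes 0.05 s, during which the arm holds its last target. There are 200 camera calls.

## Working session

There is one attempt and no reset: what is moved stays moved. The work goes in short steps, Python scripts to look and compute and a tool call to move; the robot and the scene stay as the last step left them, time stands still between calls to the robot, and variables do not carry over. Pictures are saved under pics/ and viewed, at most 10 in all, crops included, and the job is handed in when it is done.

Besides the shell and the picture viewer there is one more tool, called after "Request:" by a JSON object that holds its "api" and its "payload", one argument or row to a line. carry_out: Moves the arm, as the interface text tells. Its arguments: {"type":"object","properties":{"series":{"type":"string"},"grip":{"type":"number"},"force":{"type":"number"}},"required":["series"]}

```bash
mkdir -p pics
cat > h.py <<'E'
import numpy as np, cv2
from scipy.spatial.transform import Rotation as R
from workcell import robot, camera, hand_in, search_frame
def cloud(p):
    h,w=p["range_z"].shape; f=h/2/np.tan(np.radians(p["vertical_fov"])/2)
    v,u=np.mgrid[:h,:w]; z=p["range_z"]
    c=np.stack([(u-p["cx"])/f*z,(v-p["cy"])/f*z,z],-1)
    Rm=cv2.Rodrigues(np.array(p["rvec"],float))[0]
    W=(c-np.array(p["tvec"]).ravel())@Rm
    W[z==0]=np.nan
    return W
def proj(p,X):
    h=p["range_z"].shape[0]; f=h/2/np.tan(np.radians(p["vertical_fov"])/2)
    K=np.array([[f,0,p["cx"]],[0,f,p["cy"]],[0,0,1.]])
    return cv2.projectPoints(np.array(X,float).reshape(-1,1,3),np.array(p["rvec"],float),np.array(p["tvec"],float),K,None)[0][:,0]
def save(n,im): cv2.imwrite("pics/"+n+".png",im[...,::-1])
E
python3 - <<'E'
from h import *
for n in("top","scene"):
    p=camera(n); save(n+"0",p["image"]); W=cloud(p)
    np.savez(n+"0.npz",W=W,im=p["image"])
    for k in("chamber","cover","boat","boat_disc","capacitor","key","stand","screwdriver","spool","jar","drive"):
        try:
            for d in search_frame(k,p)[:3]:
                e=np.array(d["extent"]); c,r=e[:2].astype(int)
                print(n,k,round(d["score"],2),e.round(),W[min(r,479),min(c,639)].round(3))
        except Exception as ex: print(k,ex)
s=robot.state();print(s["tcp_pos"],s["orientation"],s["time_s"],robot.pinch_z)
E
```

```text
top chamber 0.82 [369. 178. 144. 174.] [ 0.63  -0.092  0.059]
top cover 0.7 [223. 247.  50.  49.] [0.472 0.242 0.099]
top cover 0.69 [385. 168. 110.  14.] [ 0.647 -0.124  0.105]
top boat 0.59 [257. 321.  72.  34.] [0.298 0.179 0.004]
top boat_disc 0.82 [257. 322.  72.  31.] [0.296 0.181 0.002]
top boat_disc 0.8 [351. 211.  28.  64.] [ 0.549 -0.048  0.101]
top capacitor 0.61 [348. 199.  20.  35.] [ 0.579 -0.042  0.097]
top key 0.84 [220. 246.  25.  29.] [0.476 0.248 0.112]
top key 0.5 [162. 231.  36.  13.] [0.51  0.379 0.103]
top stand 0.63 [223. 247.  46.  49.] [0.472 0.242 0.099]
top stand 0.46 [490. 191.  38.  30.] [ 0.593 -0.361  0.089]
top stand 0.42 [193. 187.  30.  29.] [0.619 0.324 0.052]
top spool 0.65 [193. 186.  30.  28.] [0.623 0.326 0.047]
top jar 0.59 [490. 190.  34.  35.] [ 0.593 -0.364  0.087]
top drive 0.53 [314. 150.  20.  15.] [0.699 0.035 0.068]
scene chamber 0.57 [335. 320. 151. 179.] [ 0.699 -0.105  0.059]
scene boat 0.57 [321. 189.  50.  42.] [0.276 0.186 0.006]
scene boat 0.56 [317. 263.  53.  60.] [ 0.569 -0.053  0.094]
scene boat_disc 0.72 [387. 194.  22.  25.] [0.482 0.245 0.089]
scene boat_disc 0.6 [324. 190.  49.  46.] [0.283 0.192 0.003]
scene capacitor 0.57 [322. 266.  28.  28.] [ 0.58  -0.05   0.095]
scene key 0.68 [433. 185.  22.  31.] [0.516 0.389 0.063]
scene key 0.57 [388. 196.  31.  24.] [0.487 0.248 0.08 ]
scene stand 0.78 [386. 210.  36.  31.] [0.492 0.241 0.038]
scene screwdriver 0.69 [350. 317.  65.  54.] [ 0.71  -0.075  0.059]
scene screwdriver 0.64 [203. 292.  72.  40.] [ 0.415 -0.28   0.016]
scene spool 0.9 [443. 224.  26.  27.] [0.631 0.311 0.049]
scene spool 0.73 [316. 264.  54.  52.] [ 0.563 -0.054  0.09 ]
scene jar 0.91 [202. 361.  39.  49.] [ 0.623 -0.384  0.081]
scene drive 0.54 [384. 277.  18.  13.] [0.687 0.048 0.079]
[0.2823416  0.55756801 0.23131541] [-8.53351703e-07  9.72651760e-01 -2.32268278e-01 -3.31025333e-06] 1.2 -0.0187
```

```bash
ls pics
```

```text
scene0.png
top0.png
```

View pics/top0.png

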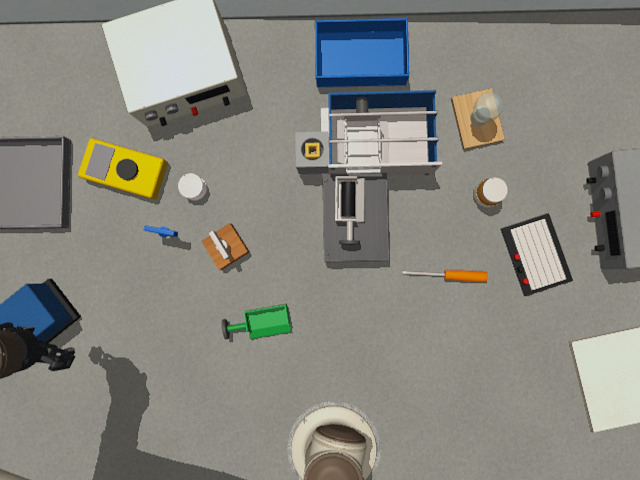

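View pics/scene0.png

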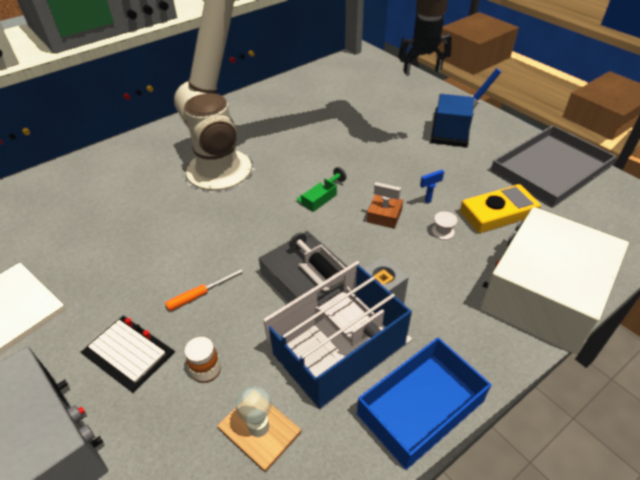

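The top view shows:
- **Steel boat:** grey, on the deck at (349,200), with its disc at (349,243). The green copy is at (258,321).
- **Key:** steel, in the wooden stand at (220,245). The blue copy is at (160,231).
- **Socket:** at (312,150).

Next I estimate the frames.

```bash
cat > m.py <<'E'
from h import *
def rect(pts):
    (c,s,a)=cv2.minAreaRect((pts*1000).astype(np.float32)); return np.round(c,1),np.round(s,1),round(a,2)
def fit(m,W):
    P=W[m][:,:2]; c=np.median(P,0); d=np.linalg.svd(P-c,full_matrices=False)[2][0]; 
    r=(P-c)@np.array([-d[1],d[0]]); k=abs(r)<.004
    c=P[k].mean(0); d=np.linalg.svd(P[k]-c,full_matrices=False)[2][0]
    return c.round(4),np.degrees(np.arctan2(d[1],d[0])).round(2),k.sum()
E
python3 - <<'E'
from m import *
for n in("top0","scene0"):
    d=np.load(n+".npz"); W=d["W"]; im=d["im"].astype(int); x,y,z=np.moveaxis(W,-1,0)
    box=(x>.35)&(x<.85)&(y>-.3)&(y<.12)
    print(n)
    dk=box&(abs(z-.06)<.004)&(x<.62)&(im.max(-1)<110); print("deck",rect(W[dk][:,:2]),dk.sum(),np.nanmedian(z[dk]))
    cv=box&(z>.118)&(z<.136)&(x<.70); print("cover top",fit(cv,W),rect(W[cv][:,:2]))
    br=box&(im[...,0]>150)&(im[...,2]<90)&(im[...,1]>110)&(x>.6)&(z>.05)
    print("socket",rect(W[br][:,:2]),np.nanmedian(W[br],0).round(4),br.sum())
    st=(x>.4)&(x<.56)&(y>.17)&(y<.3)
    k=st&(z>.115); print("keyhead",rect(W[k][:,:2]),np.nanmean(W[k],0).round(4),np.nanmax(z[st]),k.sum())
    s=st&(abs(z-.04)<.004); print("stand",rect(W[s][:,:2]),s.sum())
    b=box&(x<.66)&(z>.085)&(x<.6); print("boat hi",rect(W[b][:,:2]))
    g=box&(x<.53)&(z>.08); print("disc",np.nanmean(W[g],0).round(4),rect(W[g][:,:2]))
    print('rail y range at z>.085')
E
```

```text
top0
deck (array([529.8, -59. ]), array([180.6, 148.4]), 0.18) 3055 0.059992443906146393
cover top (array([ 0.649, -0.114]), np.float64(-91.05), np.int64(255)) (array([ 650. , -120.2]), array([252.7,  54.6]), 79.55)
socket (array([694.1,  38.8]), array([34.8, 32. ]), 1.12) [0.6939 0.0385 0.0916] 144
keyhead (array([0., 0.]), array([0., 0.]), 0.0) [nan nan nan] 0.11496560118237702 0
stand (array([478.5, 251.4]), array([80.8, 80.6]), 31.25) 751
boat hi (array([538.1, -35.8]), array([126.8,  49.4]), 4.75)
disc [ 0.4971 -0.043   0.1002] (array([503.3, -42.8]), array([45.1, 53.4]), 89.11)
rail y range at z>.085
scene0
deck (array([528.2, -59.8]), array([182.4, 150.7]), 0.44) 1680 0.059691711236029524
cover top (array([ 0.6509, -0.1314]), np.float64(-90.84), np.int64(405)) (array([ 672.4, -123.5]), array([ 54.8, 252.7]), 0.35)
socket (array([691.2,  43.4]), array([41.9, 42.6]), 61.51) [0.6903 0.0421 0.0912] 142
keyhead (array([0., 0.]), array([0., 0.]), 0.0) [nan nan nan] 0.11239843954172841 0
stand (array([478.9, 249. ]), array([81.1, 82.8]), 32.52) 482
boat hi (array([537.1, -36.8]), array([128.7,  50.8]), 4.72)
disc [ 0.4928 -0.0457  0.0972] (array([502.4, -42. ]), array([58.2, 46.8]), 3.94)
rail y range at z>.085<stdin>:11: RuntimeWarning: Mean of empty slice
```

Request:
{"api": "carry_out", "payload": {
  "series": "0.93 0.88 -0.18 0 0 0;0.93 0.88 -0.18 0 0 0;0.93 0.88 -0.18 0 0 0"
}}

```text
time_s: 1.58
tcp_pos: [0.3265, 0.4343, 0.2509]
orientation: [-0.001, 0.972, -0.234, 0.0]
contact_force: [0.2, 0.1, 0.2]
gripper_width: 0.0854
gripper_force: 0.0
```

Request:
{"api": "carry_out", "payload": {
  "series": "0.93 0.88 -0.18 0 0 0;0.93 0.88 -0.18 0 0 0;0.93 0.88 -0.18 0 0 0"
}}

```text
time_s: 1.95
tcp_pos: [0.3696, 0.3146, 0.2684]
orientation: [-0.001, 0.972, -0.234, 0.0]
contact_force: [0.0, 0.8, -0.2]
gripper_width: 0.0854
gripper_force: 0.0
```

Request:
{"api": "carry_out", "payload": {
  "series": "0.93 0.88 -0.18 0 0 0;0.93 0.88 -0.18 0 0 0;0.93 0.88 -0.18 0 0 0"
}}

```text
time_s: 2.33
tcp_pos: [0.413, 0.1946, 0.286]
orientation: [-0.001, 0.972, -0.234, 0.001]
contact_force: [0.6, 0.7, -0.5]
gripper_width: 0.0858
gripper_force: 0.0
```

Request:
{"api": "carry_out", "payload": {
  "series": "0.93 0.88 -0.18 0 0 0;0.93 0.88 -0.18 0 0 0;0.93 0.88 -0.18 0 0 0"
}}

```text
time_s: 2.7
tcp_pos: [0.4565, 0.0742, 0.3035]
orientation: [-0.0, 0.972, -0.234, 0.0]
contact_force: [0.4, 0.2, -0.3]
gripper_width: 0.0854
gripper_force: 0.0
```

Request:
{"api": "carry_out", "payload": {
  "series": "0.93 0.88 -0.18 0 0 0.1;0.93 0.88 -0.18 0 0 0.2;0.93 0.88 -0.18 0 0 0.35;0.93 0.88 -0.18 0 0 0.35;0.93 0.88 -0.18 0 0 0.35;0.93 0.88 -0.18 0 0 0.35;0.93 0.88 -0.18 0 0 0.35;0.93 0.88 -0.18 0 0 0.35"
}}

```text
time_s: 3.7
tcp_pos: [0.4987, -0.044, 0.3209]
orientation: [0.0, 0.709, -0.705, -0.0]
contact_force: [-0.2, 0.4, -1.1]
gripper_width: 0.0855
gripper_force: 0.0
```

Run:
```python
from m import *
p=camera("wrist"); save("w1",p["image"]); W=cloud(p); np.savez("w1.npz",W=W,im=p["image"])
s=robot.state();print(s["time_s"],s["tcp_pos"],R.from_quat(s["orientation"],scalar_first=True).as_matrix().round(3),s["joint_positions"])
im=p["image"].astype(int);x,y,z=np.moveaxis(W,-1,0)
print(np.nanmin(W,(0,1)),np.nanmax(W,(0,1)))
```

```text
3.75 [ 0.4986264  -0.04422523  0.32105554] [[ 0.005 -1.    -0.   ]
 [-1.    -0.005  0.   ]
 [-0.     0.    -1.   ]] [ 2.36382173e-01  1.16128908e-01 -1.30366441e-01 -1.13645236e-04
 -1.32462511e+00 -2.30891384e-01]
[ 0.03272622 -0.24590467 -0.00417483] [0.94025851 0.40333579 0.41601981]
```

View pics/w1.png

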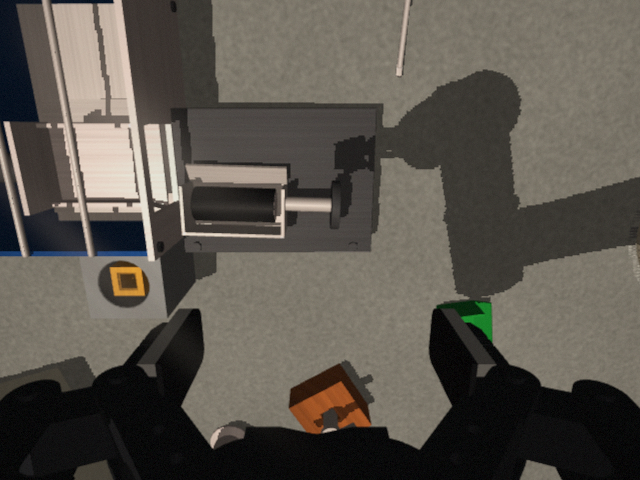

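The wrist view shows the slot and cover at column ~150, the boat at (235,200), its disc at (336,204) and the socket at (127,282). I measure from this picture.

Run:
```python
from m import *
d=np.load("w1.npz"); W=d["W"]; im=d["im"].astype(int); x,y,z=np.moveaxis(W,-1,0)
v,u=np.mgrid[:480,:640]
dk=(abs(z-.06)<.005)&(u>170)&(u<390)&(v>95)&(v<260); print("deck",rect(W[dk][:,:2]))
cv=(z>.120)&(z<.135)&(u>100)&(u<190); 
# cover front (far -x) edge: per-row min x
E=[]
for r in range(0,250,3):
    m=cv[r]
    if m.any(): E.append([x[r][m].min(),x[r][m].max(),y[r][m].mean()])
E=np.array(E); 
for k in(0,1): print("cover edge",k,np.polyfit(E[:,2],E[:,k],1),np.median(E[:,k]), E[:,2].min(),E[:,2].max())
br=(im[...,0]>150)&(im[...,2]<90)&(im[...,1]>100)&(u<170)&(v>250)&(v<310)
print("socket",rect(W[br][:,:2]),W[br].mean(0).round(4))
# rails / cradle: z 0.07-.08
# boat
b=(z>.094)&(z<.101)&(u>175)&(u<292)&(v>150)&(v<245)
print("boat +y wall/rim",rect(W[b][:,:2]))
bw=b&(v>225); print("wall",fit(bw,W))
c=(im.max(-1)<60)&(u>190)&(u<275)&(v>180)&(v<228)&(z>.08); print("cap",fit(c,W),W[c].mean(0))
ds=(z>.085)&(u>325)&(u<345)&(v>170)&(v<240); print("disc",W[ds].mean(0),rect(W[ds][:,:2]), z[ds].max())
t=ds&(z>.108);print("disc top",W[t].mean(0),rect(W[t][:,:2]),fit(t,W))
s=(u>290)&(u<325)&(v>190)&(v<220)&(z>.085); print("stem",W[s].mean(0),rect(W[s][:,:2]),fit(s,W),z[s].max())
```

```text
deck (array([545.8, -53.8]), array([215.8, 159. ]), 0.35)
cover edge 0 [-0.00816704  0.64408996] 0.645140980944028 -0.2075312362946112 -0.006640515753563888
cover edge 1 [0.00971455 0.65271967] 0.6510261734691671 -0.2075312362946112 -0.006640515753563888
socket (array([697.2,  38.5]), array([41.3, 32.3]), 0.81) [nan nan nan]
boat +y wall/rim (array([575.5, -36.5]), array([ 48.5, 106.6]), 88.6)
wall (array([ 0.5791, -0.0147]), np.float64(178.51), np.int64(419))
cap (array([ 0.5791, -0.0443]), np.float64(178.54), np.int64(698)) [ 0.5787047  -0.04366397  0.09292312]
disc [ 0.48075545 -0.04628031  0.10556149] (array([482., -44.]), array([46.2, 13. ]), 89.34) 0.11542566816118585
disc top [ 0.47948855 -0.04427488  0.1117167 ] (array([479.5, -43.2]), array([ 7.6, 32.5]), 0.89) (array([ 0.4795, -0.0444]), np.float64(88.73), np.int64(271))
stem [ 0.50628678 -0.04492593  0.09514083] (array([506.2, -44. ]), array([14.1, 32.5]), 88.73) (array([ 0.5062, -0.0455]), np.float64(179.1), np.int64(295)) 0.09828105942681407
```

Run:
```python
from m import *
d=np.load("w1.npz"); W=d["W"]; im=d["im"].astype(int); x,y,z=np.moveaxis(W,-1,0)
def rob(a,b):
    k=np.ones(len(a),bool)
    for _ in range(6):
        q=np.polyfit(a[k],b[k],1); r=b-np.polyval(q,a); k=abs(r)<max(.0015,1.5*np.median(abs(r)))
    return q.round(4),k.sum(),len(a)
T=[]
for c in range(230,372,2):
    col=(abs(z[:,c]-.06)<.004); col[:90]=0; col[270:]=0
    T.append([np.median(x[col,c]),y[col,c].min(),y[col,c].max()])
T=np.array(T); print("deck -y edge",rob(T[:,0]-.64,T[:,1]),"+y",rob(T[:,0]-.64,T[:,2]))
t=np.load("top0.npz"); X=t["W"]; 
for nm,Q in(("wrist",W),("top",X),("scene",np.load("scene0.npz")["W"])):
    x,y,z=np.moveaxis(Q,-1,0)
    c=(abs(z-.129)<.004)&(x>.63)&(x<.665)&(y>-.27)&(y<.02); print(nm,"cover top",fit(c,Q),y[c].min(),y[c].max(), x[c].min(),x[c].max(), np.median(z[c]))
    g=(abs(z-.1)<.003)&(x>.63)&(x<.76)&(y>-.01)&(y<.1); print("gearbox top",rect(Q[g][:,:2]))
    # guard rods / cradle rails
    f=(abs(z-.059)<.003)&(x>.67)&(x<.76)&(y>-.13)&(y<-.02); print("cradle floor",rect(Q[f][:,:2]),f.sum())
    f=(abs(z-.076)<.003)&(x>.66)&(x<.77)&(y>-.14)&(y<-.01); print("rail tops",np.histogram(y[f],np.arange(-.14,-.005,.005))[0])
```

```text
deck -y edge (array([ 0.0054, -0.1327]), np.int64(71), 71) +y (array([0.0048, 0.0157]), np.int64(71), 71)
wrist cover top (array([ 0.6477, -0.1121]), np.float64(90.32), np.int64(2493)) -0.20784285590628926 0.0017987391740428005 0.6440510834477406 0.6649441657605726 0.12953908538403125
gearbox top (array([700.6,  34.5]), array([115.4,  84.7]), 1.6)
cradle floor (array([715., -80.]), array([90.3, 78. ]), 0.32) 4818
rail tops [  0   0   0   0 343 116  23  27  24  18  22  21  19  21  22  19  20  20
  21 170 190   2   0   0   0   0]
top cover top (array([ 0.6496, -0.1229]), np.float64(-89.65), np.int64(308)) -0.24802637222064378 0.0019780886126758847 0.6456313488683865 0.6631826441153836 0.12902145752829905
gearbox top (array([689.4,  35.7]), array([90.2, 82. ]), 1.64)
cradle floor (array([714.9, -77.1]), array([89.9, 84.1]), 0.22) 822
rail tops [ 0  0  0  0 36 24  2  1  2  1  2  2  1  2  0  1  2  2  2  7 46  1  0  0
  0  0]
scene cover top (array([ 0.6503, -0.1324]), np.float64(-89.68), np.int64(379)) -0.24995816184220562 0.0022855896792582852 0.6442176133012825 0.6638947821300045 0.1290288727784049
gearbox top (array([702.2,  35.2]), array([107.4,  86.1]), 1.84)
cradle floor (array([715. , -79.4]), array([82. , 89.9]), 89.92) 732
rail tops [ 0  0  0  3 57 15  0  0  0  0  0  0  0  0  0  0  0  0  1 16 43  3  0  0
  0  0]
```

Request:
{"api": "carry_out", "payload": {
  "series": "0 0.19 0.5 0 0 0.009;0 0.19 1 0 0 0.009;0 0.19 1 0 0 0.009;0 0.19 1 0 0 0.009",
  "grip": 34,
  "force": 40
}}

```text
time_s: 4.25
tcp_pos: [0.4811, -0.045, 0.2233]
orientation: [0.001, -0.698, 0.716, -0.001]
contact_force: [-0.9, -0.5, 0.6]
gripper_width: 0.0342
gripper_force: 0.0
```

Request:
{"api": "carry_out", "payload": {
  "series": "0 0 0.5 0 0 0;0 0 0.8 0 0 0;0 0 0.8 0 0 0;0 0 0.8 0 0 0"
}}

```text
time_s: 4.75
tcp_pos: [0.4816, -0.0448, 0.1438]
orientation: [0.002, -0.698, 0.716, -0.002]
contact_force: [0.2, -0.6, -0.5]
gripper_width: 0.0343
gripper_force: 0.0
```

Run:
```python
from m import *
p=camera("wrist"); save("w2",p["image"][100:480]); W=cloud(p); np.savez("w2.npz",W=W,im=p["image"])
s=robot.state();print(s["time_s"],s["tcp_pos"],R.from_quat(s["orientation"],scalar_first=True).as_matrix().round(3),s["gripper_width"])
x,y,z=np.moveaxis(W,-1,0)
print(proj(p,[.4795,-.0442,.114]))
t=(z>.106)&(z<.119)&(abs(x-.4795)<.02)&(abs(y+.044)<.03); print(t.sum()); print(np.median(W[t],0), rect(W[t][:,:2]),fit(t,W))
```

```text
4.8 [ 0.48145016 -0.04480841  0.14380848] [[-0.025 -1.     0.005]
 [-1.     0.025  0.001]
 [-0.001 -0.005 -1.   ]] 0.03412713705670412
[[319.201304   285.71315391]]
1017
[ 0.47932668 -0.04653027  0.11190416] (array([479.3, -43.6]), array([35.7,  7.7]), 88.36) (array([ 0.4793, -0.0456]), np.float64(88.65), np.int64(1017))
```

View pics/w2.png

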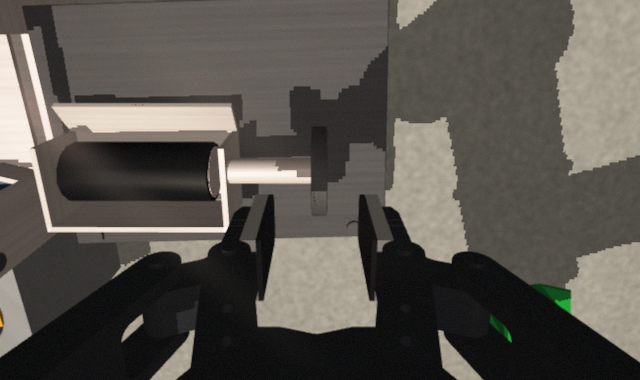

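Run:
```python
from m import *
W=np.load("w2.npz")["W"]; P=W[np.isfinite(W).all(-1)]-[.4814,-.0448,.1438]
P=P[(P[:,2]>-.02)&(abs(P[:,1])<.12)&(abs(P[:,0])<.15)]
for h in np.arange(-.02,.12,.01):
    k=P[(P[:,2]>=h)&(P[:,2]<h+.01)]
    if len(k): print(h.round(3),len(k),k[:,0].min().round(3),k[:,0].max().round(3),k[:,1].min().round(3),k[:,1].max().round(3))
```

```text
-0.01 2 -0.018 0.016 -0.007 -0.005
0.0 573 -0.031 0.029 -0.012 0.012
0.01 1203 -0.032 0.03 -0.012 0.012
0.02 1505 -0.032 0.03 -0.012 0.011
0.03 2070 -0.032 0.03 -0.012 0.012
0.04 2814 -0.05 0.048 -0.015 0.007
0.05 11760 -0.054 0.051 -0.015 0.014
0.06 8063 -0.059 0.056 -0.018 0.014
0.07 15107 -0.063 0.06 -0.019 0.009
0.08 14348 -0.064 0.061 -0.019 -0.003
0.09 1849 -0.023 0.02 -0.021 -0.016
```

Request:
{"api": "carry_out", "payload": {
  "series": "0 -0.02 -0.2 0 0 0;0 0.021 0.35 0 0 -0.001;0 0.021 0.445 0 0 -0.001;0 0.021 0.445 0 0 -0.001;0 0.021 0.445 0 0 -0.001"
}}

```text
time_s: 5.42
tcp_pos: [0.4789, -0.0448, 0.0985]
orientation: [0.001, -0.699, 0.715, -0.001]
contact_force: [-0.2, -0.3, -0.5]
gripper_width: 0.0339
gripper_force: 0.0
```

Request:
{"api": "carry_out", "payload": {
  "series": "0 0 0 0 0 0;0 0 0 0 0 0;0 0 0 0 0 0;0 0 0 0 0 0",
  "grip": 2,
  "force": 50
}}

```text
time_s: 5.92
tcp_pos: [0.4782, -0.045, 0.0976]
orientation: [0.001, -0.699, 0.715, -0.001]
contact_force: [0.4, 1.1, 5.0]
gripper_width: 0.0064
gripper_force: 53.2
```

Run:
```python
from m import *
p=camera("wrist"); W=cloud(p); np.savez("w3.npz",W=W,im=p["image"])
s=robot.state();print(s["time_s"],s["tcp_pos"],R.from_quat(s["orientation"],scalar_first=True).as_matrix().round(3),s["gripper_width"],s["contact_force"],s["gripper_force"])
x,y,z=np.moveaxis(W,-1,0); im=p["image"].astype(int)
# boat wall top: z~.098 y near -.012
w=(abs(z-.098)<.004)&(x>.53)&(x<.63)&(y>-.03)&(y<.0); print("wall",fit(w,W),rect(W[w][:,:2]))
b=(z>.085)&(z<.102)&(x>.52)&(x<.64)&(y>-.09)&(y<.0); print(rect(W[b][:,:2]))
c=(im.max(-1)<60)&(z>.08)&(z<.1)&(x>.53)&(x<.63)&(y>-.07)&(y<-.02); print("cap",fit(c,W))
cv=(abs(z-.129)<.005)&(x>.63)&(x<.665)&(y<-.01); print("cover",fit(cv,W))
```

```text
5.975 [ 0.47810047 -0.04495629  0.09756557] [[-0.022 -1.     0.002]
 [-1.     0.022  0.   ]
 [-0.    -0.002 -1.   ]] 0.006519137924845984 [-0.12366562 -0.37783378  6.35631902] 53.261321783065796
wall (array([ 0.5839, -0.015 ]), np.float64(-1.27), np.int64(1751)) (array([582.5, -14.3]), array([ 4.9, 67.9]), 88.5)
(array([572.1, -35.5]), array([104.5,  47.5]), 0.59)
cap (array([ 0.5723, -0.0486]), np.float64(-0.64), np.int64(3755))
  return _methods._mean(a, axis=axis, dtype=dtype,
  ret = um.true_divide(
Traceback (most recent call last):
  File "m.py", line 5, in fit
    P=W[m][:,:2]; c=np.median(P,0); d=np.linalg.svd(P-c,full_matrices=False)[2][0];
                                      ~~~~~~~~~~~~~~~~~~~~~~~~~~~~~~~~~~~~~~~~~^^^
IndexError: index 0 is out of bounds for axis 0 with size 0
```

Request:
{"api": "carry_out", "payload": {
  "series": "0 0 -0.01 0 0 0;0.05 0 -0.01 0 0 -0.003;0.15 0 -0.01 0 0 -0.006;0.25 0 -0.01 0 0 -0.009;0.351 -0.008 -0.01 0 0 -0.009;0.351 -0.008 -0.01 0 0 -0.009;0.351 -0.008 -0.01 0 0 -0.009"
}}

```text
time_s: 6.85
tcp_pos: [0.4771, -0.0811, 0.0979]
orientation: [0.001, 0.709, -0.706, 0.0]
contact_force: [0.1, -2.9, 3.9]
gripper_width: 0.0063
gripper_force: 53.0
```

```bash
cat > look.py <<'E'
from m import *
p=camera("wrist"); W=cloud(p); np.savez("wl.npz",W=W,im=p["image"])
s=robot.state();print(s["time_s"],s["tcp_pos"],R.from_quat(s["orientation"],scalar_first=True).as_matrix()[:2,:2].round(4),s["gripper_width"],s["contact_force"])
x,y,z=np.moveaxis(W,-1,0); im=p["image"].astype(int)
tx,ty=s["tcp_pos"][:2]
w=(abs(z-.098)<.004)&(x>tx+.05)&(x<min(tx+.15,.64))&(y>ty+.02)&(y<ty+.045); print("wall",fit(w,W),w.sum())
st=(z>.09)&(z<.1)&(x>tx+.015)&(x<tx+.045)&(abs(y-ty)<.012); print("stem",fit(st,W),st.sum())
cv=(abs(z-.129)<.006)&(x>.63)&(x<.665)&(y<.02)
print("cover",cv.sum()); 
if cv.sum()>50: print(fit(cv,W))
# rails
f=(abs(z-.076)<.004)&(x>.66)&(x<.77)&(y>-.14)&(y<-.01)
if f.sum()>50: print(np.histogram(y[f],np.arange(-.13,-.025,.0025))[0])
# deck edges
D=(abs(z-.06)<.003)&(x>.45)&(x<.64)
print("deck y",y[D].min(),y[D].max())
E
python3 look.py; python3 -c "
from h import *
save('w4',np.load('wl.npz')['im'])"
```

```text
6.9 [ 0.47701391 -0.08102843  0.09784777] [[ 0.0046 -1.    ]
 [-1.     -0.0046]] 0.006944699635428959 [ 1.24041379 -3.76426337  3.72458385]
wall (array([ 0.5814, -0.0487]), np.float64(-179.97), np.int64(1697)) 1697
stem (array([ 0.5075, -0.0827]), np.float64(-176.94), np.int64(1614)) 2133
cover 0
deck y -0.13437640805851073 0.016703242711784545
```

View pics/w4.png

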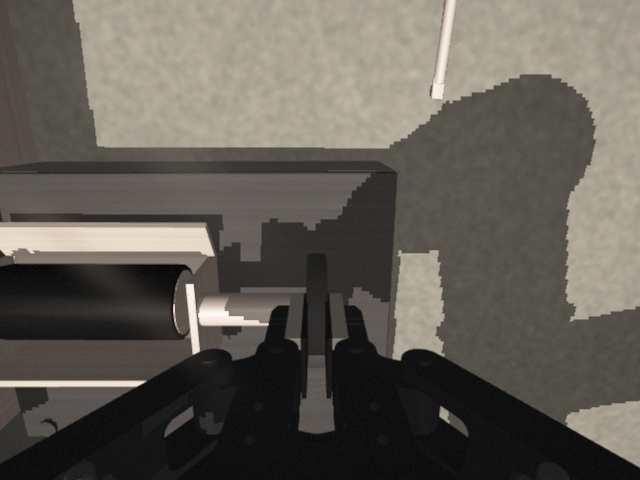

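Request:
{"api": "carry_out", "payload": {
  "series": "-0.008 0 0 0 0 0;-0.008 -0.08 0 0 0 -0.001;-0.008 -0.16 0 0 0 -0.001;-0.008 -0.24 0 0 0 -0.001;-0.008 -0.32 0 0 0 -0.001;-0.008 -0.36 0 0 0 -0.001;-0.008 -0.36 0 0 0 -0.001"
}}

```text
time_s: 7.78
tcp_pos: [0.5096, -0.0794, 0.0979]
orientation: [0.003, 0.71, -0.704, -0.003]
contact_force: [-8.4, -1.2, 12.4]
gripper_width: 0.0063
gripper_force: 54.3
```

```bash
python3 look.py
```

```text
7.825 [ 0.50957061 -0.07944562  0.09793339] [[ 0.009  -0.9999]
 [-1.     -0.009 ]] 0.006620197694183995 [-7.92681186 -1.08202706 12.88431735]
wall (array([ 0.6118, -0.0459]), np.float64(-179.3), np.int64(1564)) 1564
stem (array([ 0.5401, -0.0808]), np.float64(3.9), np.int64(1605)) 2098
cover 0
deck y -0.1343408467352668 0.016661363997177388
```

Run:
```python
from m import *
W=np.load("wl.npz")["W"]; im=np.load("wl.npz")["im"]; s=robot.state(); print(R.from_quat(s["orientation"],scalar_first=True).as_matrix().round(4),s["moment"])
x,y,z=np.moveaxis(W,-1,0); tx,ty=s["tcp_pos"][:2]
w=(abs(z-.098)<.005)&(x>tx+.052)&(x<.66)&(y>ty+.028)&(y<ty+.038)
q=np.polyfit(x[w],z[w],1); print("wall slope",q, np.polyval(q,[tx+.05,.65]), x[w].min(),x[w].max())
d=(abs(z-.06)<.004)&(x<.64)&(x>.47)&(y>-.14); A=np.c_[x[d],y[d],np.ones(d.sum())]; print("deck plane",np.linalg.lstsq(A,z[d],rcond=None)[0])
save("w5",im)
p=camera("scene"); im=p["image"]; c=proj(p,[.65,-.08,.09])[0].astype(int); print(c)
save("s5",cv2.resize(im[c[1]-60:c[1]+60,c[0]-80:c[0]+80],(800,600),interpolation=cv2.INTER_CUBIC))
```

```text
[[ 9.000e-03 -9.999e-01 -8.400e-03]
 [-1.000e+00 -9.000e-03 -9.000e-04]
 [ 8.000e-04  8.400e-03 -1.000e+00]] [-0.17384984  2.10297555 -0.03103496]
wall slope [0.00597257 0.09292292] [0.096265  0.0968051] 0.5777435454980293 0.6470745352460289
deck plane [0.00353537 0.00176324 0.05815537]
[329 291]
```

View pics/s5.png

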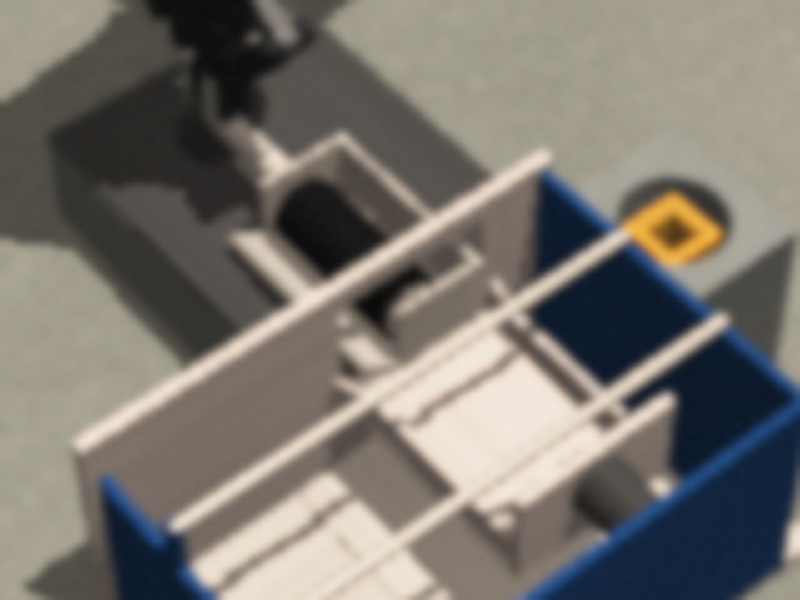

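Request:
{"api": "carry_out", "payload": {
  "series": "0 0.06 0 0 0 0;0 0.06 -0.015 0 0 0;0.013 0.06 -0.015 0 0 0.002;0.013 0.06 -0.015 0 0 0.002;0.013 0.06 -0.015 0 0 0.002"
}}

```text
time_s: 8.5
tcp_pos: [0.5064, -0.0805, 0.0986]
orientation: [0.001, 0.708, -0.706, -0.001]
contact_force: [0.0, 1.7, -1.9]
gripper_width: 0.0067
gripper_force: 52.2
```

```bash
cat >> look.py <<'E'
print(R.from_quat(s["orientation"],scalar_first=True).as_matrix()[:,2].round(4),s["moment"])
w=(abs(z-.098)<.005)&(x>tx+.052)&(x<.66)&(y>ty+.028)&(y<ty+.038)
q=np.polyfit(x[w],z[w],1); print("wall slope",q, np.polyval(q,[tx+.05,.65]))
E
python3 look.py
```

```text
8.55 [ 0.50651828 -0.0804926   0.09873973] [[ 0.0023 -1.    ]
 [-1.     -0.0023]] 0.006577581826608919 [-0.56339242  1.25882713 -1.8610028 ]
wall (array([ 0.6095, -0.0471]), np.float64(0.5), np.int64(1573)) 1573
stem (array([ 0.5368, -0.0819]), np.float64(3.88), np.int64(1611)) 2141
cover 0
deck y -0.1343186907853581 0.016113429661175373
[-0.0021 -0.     -1.    ] [0.33075513 0.2145889  0.12059111]
wall slope [-0.00050817  0.09682428] [0.09654148 0.09649397]
```

Request:
{"api": "carry_out", "payload": {
  "series": "0.004 -0.04 0 0 0 0;0.004 -0.09 0 0 0 0;0.004 -0.15 0 0 0 0;0.004 -0.2 0 0 0 0;0.004 -0.2 0 0 0 0"
}}

```text
time_s: 9.18
tcp_pos: [0.5281, -0.0808, 0.0992]
orientation: [-0.0, 0.708, -0.706, 0.0]
contact_force: [-0.2, 0.2, -3.5]
gripper_width: 0.0064
gripper_force: 52.0
```

```bash
python3 look.py
```

```text
9.225 [ 0.52789166 -0.08081686  0.09921318] [[ 0.0023 -1.    ]
 [-1.     -0.0023]] 0.006491597835468659 [ 0.72083957  0.75233444 -2.57885477]
wall (array([ 0.6201, -0.048 ]), np.float64(-179.32), np.int64(1058)) 1058
stem (array([ 0.5583, -0.0826]), np.float64(3.75), np.int64(1620)) 2129
cover 230
(array([ 0.6451, -0.0383]), np.float64(87.96), np.int64(230))
[  0   0   0   0   0   0   3  94  91  32   0   0   0  15  34   3   0   0
   0   0   0   0   0   0   0   0   0   0  11  38  66  66 274   0   0   0
   0   0   0   0   0]
deck y -0.1343548218193244 0.016591863614639994
[ 8.e-04  1.e-04 -1.e+00] [-0.05462827  0.08358729  0.00550279]
wall slope [0.00205423 0.09524174] [0.09642886 0.09657699]
```

Request:
{"api": "carry_out", "payload": {
  "series": "0 -0.1 0 0 0 0;0 -0.2 0 0 0 0;0 -0.3 0 0 0 0;0 -0.4 0 0 0 0;0 -0.5 0 0 0 0;0 -0.5 0 0 0 0"
}}

```text
time_s: 9.98
tcp_pos: [0.5783, -0.0807, 0.099]
orientation: [-0.0, 0.708, -0.706, 0.0]
contact_force: [0.7, 0.9, -4.3]
gripper_width: 0.0066
gripper_force: 52.1
```

Request:
{"api": "carry_out", "payload": {
  "series": "-0.002 -0.1 0 0 0 0;-0.002 -0.2 0 0 0 0;-0.002 -0.3 0 0 0 0;-0.002 -0.34 0 0 0 0;-0.002 -0.34 0 0 0 0"
}}

```text
time_s: 10.6
tcp_pos: [0.6117, -0.0804, 0.0991]
orientation: [-0.0, 0.708, -0.706, 0.0]
contact_force: [0.7, -0.0, -3.7]
gripper_width: 0.0064
gripper_force: 52.0
```

Run:
```python
from m import *
s=robot.state();print(s["time_s"],s["tcp_pos"],s["contact_force"])
p=camera("scene"); im=p["image"]; c=proj(p,[.68,-.08,.09])[0].astype(int)
save("s6",cv2.resize(im[c[1]-60:c[1]+60,c[0]-80:c[0]+80],(800,600),interpolation=cv2.INTER_CUBIC))
for n in("scene","top"):
    p=camera(n); W=cloud(p); x,y,z=np.moveaxis(W,-1,0)
    w=(z>.088)&(z<.102)&(x>.66)&(x<.78)&(y>-.12)&(y<-.03)
    print(n,rect(W[w][:,:2]),"max x",np.percentile(x[w],[1,50,95,99]))
    k=w&(x>.7)&(x<.74)&(y>-.06); 
    if k.sum()>9: print("wall y",np.median(y[k]),k.sum())
```

```text
10.6 [ 0.6116781  -0.08040674  0.09912426] [ 0.70990105 -0.03354962 -3.66139401]
scene (array([720.1, -76.2]), array([ 84.2, 119.4]), 89.24) max x [0.66094329 0.71927526 0.77270464 0.77738282]
wall y -0.047557969239798534 57
top (array([760. , -73.9]), array([47.7, 86.5]), 27.31) max x [0.72380022 0.75693386 0.76865033 0.77859944]
```

View pics/s6.png

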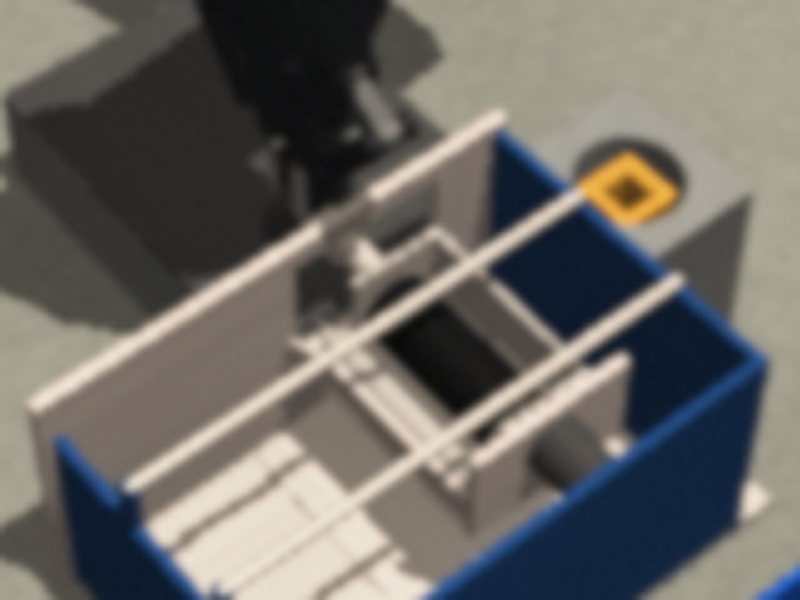

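Request:
{"api": "carry_out", "payload": {
  "series": "0 -0.01 0.008 0 0 0;0 -0.01 0.008 0 0 0;0 -0.01 0.008 0 0 0"
}}

```text
time_s: 11.12
tcp_pos: [0.6122, -0.0805, 0.0986]
orientation: [0.0, 0.708, -0.706, -0.0]
contact_force: [-0.1, 0.6, -3.5]
gripper_width: 0.0063
gripper_force: 52.0
```

Request:
{"api": "carry_out", "payload": {
  "series": "0 0 0 0 0 0;0 0 0 0 0 0;0 0 0 0 0 0",
  "grip": 20
}}

```text
time_s: 11.5
tcp_pos: [0.6129, -0.0804, 0.0992]
orientation: [-0.001, 0.708, -0.706, 0.001]
contact_force: [-0.3, 1.0, -0.3]
gripper_width: 0.0195
gripper_force: 0.0
```

Request:
{"api": "carry_out", "payload": {
  "series": "0 0 -0.1 0 0 0;0 0 -0.25 0 0 0;0 0 -0.6 0 0 0;0 0 -1 0 0 0;0 0 -1 0 0 0;0 0 -1 0 0 0"
}}

```text
time_s: 12.25
tcp_pos: [0.6121, -0.0803, 0.1991]
orientation: [-0.0, 0.708, -0.706, 0.0]
contact_force: [-0.6, -0.5, -0.7]
gripper_width: 0.0202
gripper_force: 0.0
```

Request:
{"api": "carry_out", "payload": {
  "series": "0 0.3 -0.5 0 0 0;0 0.6 -0.7 0 0 0;0 0.6 -0.7 0 0 0;0 0.6 -0.7 0 0 0"
}}

```text
time_s: 12.75
tcp_pos: [0.552, -0.0805, 0.2673]
orientation: [0.001, 0.708, -0.706, -0.001]
contact_force: [0.8, -0.3, 0.4]
gripper_width: 0.0198
gripper_force: 0.0
```

Run:
```python
from m import *
s=robot.state();print(s["time_s"],s["tcp_pos"],R.from_quat(s["orientation"],scalar_first=True).as_matrix().round(4)[:2,:2],s["joint_positions"])
p=camera("wrist"); W=cloud(p); im=p["image"]; np.savez("w7.npz",W=W,im=im); save("w7",im)
x,y,z=np.moveaxis(W,-1,0); v,u=np.mgrid[:480,:640]
dt=(z>.105)&(z<.12)&(x>.55)&(x<.64)&(abs(y+.08)<.03); print("disc top",rect(W[dt][:,:2]),dt.sum())
w=(abs(z-.097)<.004)&(x>.66)&(x<.77)&(y>-.06)&(y<-.03); print("wall",fit(w,W),np.percentile(x[w],[1,99]))
i=im.astype(int); br=(i[...,0]>140)&(i[...,2]<90)&(i[...,1]>90)&(abs(z-.092)<.006)&(y>0)&(y<.09)&(x>.64)
print("socket",rect(W[br][:,:2]),W[br].mean(0),br.sum())
cv=(abs(z-.129)<.005)&(x>.63)&(x<.665)&(y<.02); print("cover",fit(cv,W))
for n in("key","stand","socket_mouth"):
    try:
        for d in search_frame(n,p)[:2]: print(n,d)
    except Exception as e: print(e)
```

```text
12.75 [ 0.55195889 -0.08053044  0.26730589] [[ 0.0023 -1.    ]
 [-1.     -0.0023]] [ 1.45436622e-01  2.47415091e-01 -9.90291000e-02 -4.54584040e-04
 -1.22635708e+00 -1.42967901e-01]
disc top (array([610.6, -79.3]), array([35. ,  8.3]), 89.89) 457
wall (array([ 0.7175, -0.0476]), np.float64(179.5), np.int64(596)) [0.66463297 0.76687334]
socket (array([693.9,  39.8]), array([35.2, 34.6]), 89.97) [0.69396743 0.03778779 0.09159681] 697
cover (array([ 0.6479, -0.1263]), np.float64(90.32), np.int64(3550))
socket_mouth {'extent': [165.8, 339.1, 46.5, 31.9], 'score': 0.57}
```

View pics/w7.png

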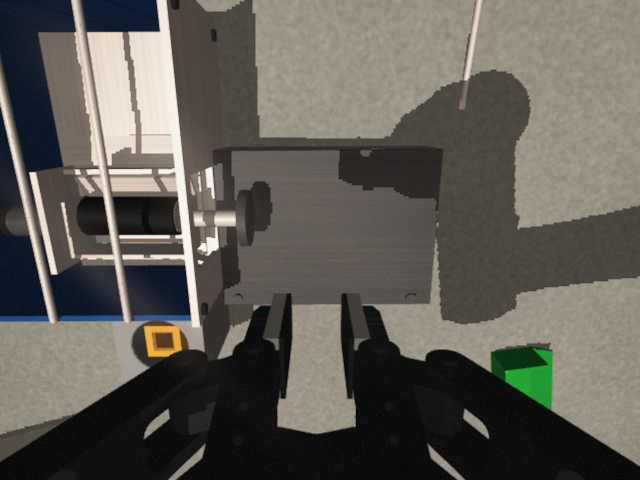

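The boat is home: its disc is at (245,218), and its x in the chamber is ≈62 mm. Next I go to the key.

Request:
{"api": "carry_out", "payload": {
  "series": "-0.44 0.09 0 0 0 0;-0.88 0.18 0 0 0 0;-0.88 0.18 0 0 0 0",
  "grip": 50
}}

```text
time_s: 13.32
tcp_pos: [0.5339, 0.0095, 0.2679]
orientation: [0.0, 0.709, -0.705, -0.0]
contact_force: [0.1, -0.1, -0.3]
gripper_width: 0.0503
gripper_force: 0.0
```

Request:
{"api": "carry_out", "payload": {
  "series": "-0.44 0.09 0 0 0 0;-0.88 0.18 0 0 0 0;-0.88 0.18 0 0 0 0"
}}

```text
time_s: 13.7
tcp_pos: [0.5159, 0.0969, 0.2679]
orientation: [0.0, 0.709, -0.705, -0.0]
contact_force: [0.3, -1.2, -0.1]
gripper_width: 0.0504
gripper_force: 0.0
```

Request:
{"api": "carry_out", "payload": {
  "series": "-0.44 0.09 0 0 0 0;-0.88 0.18 0 0 0 0;-0.88 0.18 0 0 0 0"
}}

```text
time_s: 14.08
tcp_pos: [0.4978, 0.1844, 0.2679]
orientation: [0.0, 0.709, -0.705, 0.0]
contact_force: [0.0, -0.2, -0.5]
gripper_width: 0.0502
gripper_force: 0.0
```

Request:
{"api": "carry_out", "payload": {
  "series": "-0.44 0.09 0 0 0 0;-0.88 0.18 0 0 0 0;-0.88 0.18 0 0 0 0;-0.88 0.18 0 0 0 0"
}}

```text
time_s: 14.58
tcp_pos: [0.4799, 0.27, 0.2681]
orientation: [0.001, 0.708, -0.707, 0.0]
contact_force: [0.0, -0.7, 0.2]
gripper_width: 0.0503
gripper_force: 0.0
```

```bash
cat > key.py <<'E'
from m import *
s=robot.state();print(s["time_s"],s["tcp_pos"],R.from_quat(s["orientation"],scalar_first=True).as_matrix().round(4),s["joint_positions"].round(2) if hasattr(s["joint_positions"],'round') else s["joint_positions"])
p=camera("wrist"); W=cloud(p); im=p["image"]; np.savez("wk.npz",W=W,im=im)
x,y,z=np.moveaxis(W,-1,0)
st=(abs(x-.4785)<.07)&(abs(y-.25)<.07)
t=st&(z>.100)&(z<.112); print("head top",rect(W[t][:,:2]),fit(t,W),np.median(z[t]),t.sum())
k=st&(abs(z-.04)<.003); print("stand",rect(W[k][:,:2]))
E
python3 key.py; python3 -c "
from h import *
save('w8',np.load('wk.npz')['im'])"
```

```text
14.575 [0.47989105 0.27003591 0.26810503] [[ 1.3e-03 -1.0e+00 -7.0e-04]
 [-1.0e+00 -1.3e-03 -1.1e-03]
 [ 1.1e-03  7.0e-04 -1.0e+00]] [ 0.81  0.23 -0.12  0.   -1.22 -0.81]
head top (array([477.4, 251.3]), array([70. , 12.5]), 31.29) (array([0.4771, 0.2503]), np.float64(31.2), np.int64(885)) 0.10746893994861552 1393
stand (array([477.4, 251.3]), array([80.3, 80.2]), 31.74)
```

View pics/w8.png

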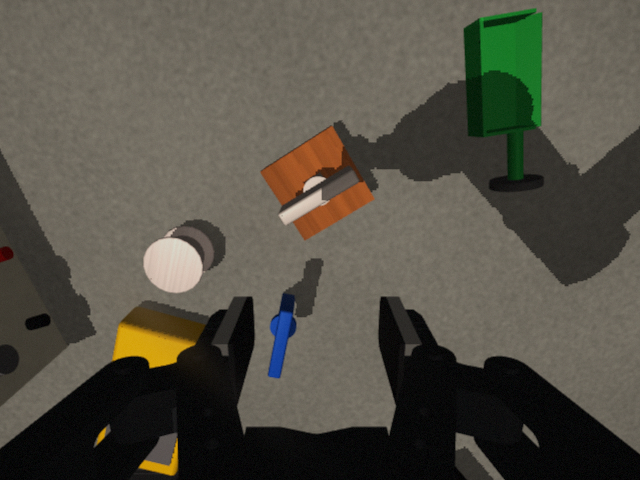

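The wrist view shows the steel key's head at (318,196) in the wooden stand, and the blue copy at (283,335). I'll grasp the steel key.

Request:
{"api": "carry_out", "payload": {
  "series": "0.19 0.025 0.3 0 0 0.05;0.19 0.025 0.6 0 0 0.11;0.19 0.025 0.8 0 0 0.17;0.19 0.025 0.8 0 0 0.23;0.19 0.025 0.8 0 0 0.29;0.19 0.025 0.8 0 0 0.326;0.19 0.025 0.8 0 0 0.326;0.19 0.025 0.8 0 0 0.326"
}}

```text
time_s: 15.62
tcp_pos: [0.4772, 0.2514, 0.1886]
orientation: [0.0, -0.271, 0.962, -0.0]
contact_force: [0.5, -0.4, 0.9]
gripper_width: 0.0498
gripper_force: 0.0
```

```bash
python3 key.py
```

```text
15.625 [0.47722923 0.25142431 0.1886126 ] [[-8.527e-01 -5.223e-01  1.000e-04]
 [-5.223e-01  8.527e-01 -0.000e+00]
 [-0.000e+00 -1.000e-04 -1.000e+00]] [ 0.79  0.28 -0.27  0.   -1.03 -1.81]
head top (array([476.7, 251.4]), array([69.2, 11.8]), 31.03) (array([0.4754, 0.2506]), np.float64(30.76), np.int64(1431)) 0.10758776877799095 2148
stand (array([477.3, 251.8]), array([80.5, 80.3]), 31.77)
```

Request:
{"api": "carry_out", "payload": {
  "series": "0 0 0.4 0 0 0;0 0 0.8 0 0 0;0 0 0.9 0 0 0;0 0 0.9 0 0 0"
}}

```text
time_s: 16.18
tcp_pos: [0.4773, 0.2523, 0.0987]
orientation: [-0.0, -0.271, 0.962, -0.0]
contact_force: [-0.3, -0.3, 0.7]
gripper_width: 0.0503
gripper_force: 0.0
```

Request:
{"api": "carry_out", "payload": {
  "series": "0 0 0.18 0 0 0;0 0 0.18 0 0 0;0 0 0.18 0 0 0"
}}

```text
time_s: 16.55
tcp_pos: [0.4779, 0.2529, 0.0821]
orientation: [0.001, -0.271, 0.962, 0.001]
contact_force: [-0.5, -0.0, 0.0]
gripper_width: 0.0503
gripper_force: 0.0
```

Request:
{"api": "carry_out", "payload": {
  "series": "0 0 0 0 0 0;0 0 0 0 0 0;0 0 0 0 0 0;0 0 0 0 0 0;0 0 0 0 0 0",
  "grip": 4,
  "force": 90
}}

```text
time_s: 17.18
tcp_pos: [0.4775, 0.2525, 0.0813]
orientation: [0.001, -0.271, 0.962, 0.0]
contact_force: [0.1, 0.3, 5.7]
gripper_width: 0.0105
gripper_force: 88.2
```

Request:
{"api": "carry_out", "payload": {
  "series": "0 0 -0.1 0 0 0;0 0 -0.3 0 0 0;0 0 -0.6 0 0 0;0 0 -1 0 0 0;0 0 -1 0 0 0;0 0 -1 0 0 0"
}}

```text
time_s: 17.92
tcp_pos: [0.4761, 0.2518, 0.1798]
orientation: [-0.001, -0.271, 0.963, 0.0]
contact_force: [-0.5, -0.6, -2.1]
gripper_width: 0.0105
gripper_force: 87.7
```

Request:
{"api": "carry_out", "payload": {
  "series": "-0.05 -0.2 -0.2 0 0 0;-0.15 -0.6 -0.4 0 0 0;-0.245 -0.98 -0.6 0 0 0;-0.245 -0.98 -0.6 0 0 0"
}}

```text
time_s: 18.42
tcp_pos: [0.5504, 0.1799, 0.2401]
orientation: [-0.0, -0.269, 0.963, -0.0]
contact_force: [-1.4, -0.5, -2.4]
gripper_width: 0.0107
gripper_force: 88.0
```

Request:
{"api": "carry_out", "payload": {
  "series": "-0.12 -0.5 0 0 0 0;-0.245 -0.98 0 0 0 0;-0.245 -0.98 0 0 0 0"
}}

```text
time_s: 18.8
tcp_pos: [0.6213, 0.1089, 0.2373]
orientation: [-0.003, -0.269, 0.963, -0.0]
contact_force: [-1.3, -0.5, -2.2]
gripper_width: 0.0104
gripper_force: 88.2
```

Request:
{"api": "carry_out", "payload": {
  "series": "-0.12 -0.5 0 0 0 -0.05;-0.245 -0.98 0 0 0 -0.1;-0.245 -0.98 0 0 0 -0.15;-0.245 -0.98 0 0 0 -0.2;-0.245 -0.98 0 0 0 -0.25;-0.245 -0.98 0 0 0 -0.3;-0.245 -0.98 0 0 0 -0.327;-0.245 -0.98 0 0 0 -0.327;-0.245 -0.98 0 0 0 -0.327"
}}

```text
time_s: 19.92
tcp_pos: [0.6924, 0.0406, 0.2397]
orientation: [0.001, 0.709, -0.705, -0.001]
contact_force: [-0.3, -1.0, -1.0]
gripper_width: 0.0105
gripper_force: 88.6
```

```bash
cat > sock.py <<'E'
from m import *
s=robot.state();M=R.from_quat(s["orientation"],scalar_first=True).as_matrix();print(s["time_s"],s["tcp_pos"],M.round(4),s["contact_force"],s["gripper_width"])
p=camera("wrist"); W=cloud(p); im=p["image"]; np.savez("ws.npz",W=W,im=im)
x,y,z=np.moveaxis(W,-1,0); i=im.astype(int)
br=(i[...,0]>120)&(i[...,2]<.5*i[...,0])&(i[...,1]>.5*i[...,0])&(abs(z-.092)<.006)&(abs(y-.038)<.04)&(abs(x-.693)<.04)
print("socket",rect(W[br][:,:2]),W[br].mean(0),br.sum())
P=(W-s["tcp_pos"])@M   # tool coords
k=np.isfinite(P).all(-1)&(abs(P[...,0])<.05)&(abs(P[...,1])<.03)&(P[...,2]>-.04)&(P[...,2]<.09)
for lo,hi in((-.035,-.02),(-.012,-.004),(0,.006),(.01,.03),(.03,.05),(.05,.07),(.07,.085)):
    q=P[k&(P[...,2]>lo)&(P[...,2]<hi)]
    if len(q)>5: print(lo,len(q),np.percentile(q,[2,50,98],axis=0).round(4).tolist())
E
python3 sock.py;python3 -c "
from h import *
save('w9',np.load('ws.npz')['im'])"
```

```text
19.925 [0.69242687 0.0406286  0.23966577] [[ 5.2e-03 -1.0e+00 -1.7e-03]
 [-1.0e+00 -5.2e-03 -1.0e-04]
 [ 1.0e-04  1.7e-03 -1.0e+00]] [-0.32611609 -0.95906073 -1.04376014] 0.010521244335500586
socket (array([692.5,  38.3]), array([32. , 32.2]), 0.17) [0.6932693 0.0337982 0.0915311] 920
-0.035 7587 [[-0.0321, -0.0145, -0.0332], [0.0075, 0.0011, -0.0262], [0.0343, 0.0164, -0.0212]]
-0.012 629 [[0.0064, -0.0164, -0.0119], [0.0109, 0.0008, -0.0086], [0.0348, 0.0182, -0.0044]]
0 110 [[0.0331, -0.0049, 0.0002], [0.0345, 0.0009, 0.0027], [0.0348, 0.0065, 0.0055]]
0.01 56 [[0.0041, -0.011, 0.0101], [0.008, 0.0089, 0.0117], [0.01, 0.0127, 0.0136]]
```

View pics/w9.png

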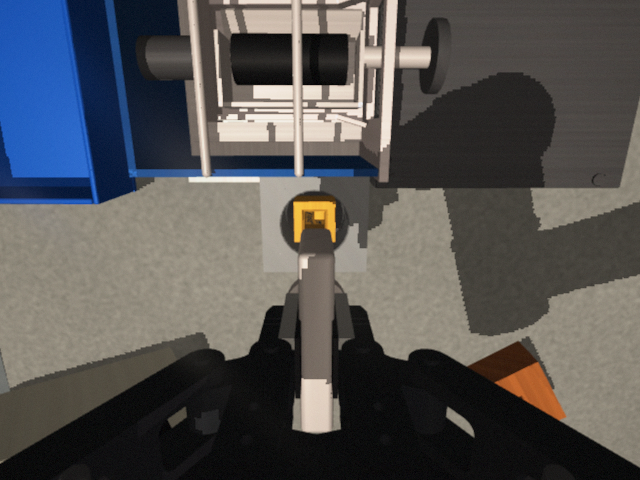

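Request:
{"api": "carry_out", "payload": {
  "series": "0.026 -0.009 0 0 0 0;0.026 -0.009 0.35 0 0 0;0.026 -0.009 0.68 0 0 0;0.026 -0.009 0.68 0 0 0;0.026 -0.009 0.68 0 0 0"
}}

```text
time_s: 20.6
tcp_pos: [0.6951, 0.037, 0.1741]
orientation: [-0.001, 0.709, -0.705, 0.001]
contact_force: [1.1, -0.8, -0.6]
gripper_width: 0.0104
gripper_force: 88.6
```

```bash
python3 sock.py;python3 - <<'E'
from m import *
p=camera("scene"); im=p["image"]; c=proj(p,[.693,.038,.11])[0].astype(int)
for k in("key","drive"): print(k,search_frame(k,p)[:2])
W=cloud(p); i=im.astype(int)
x,y,z=np.moveaxis(W,-1,0)
for a,b in((.1,.105),(.105,.115),(.115,.125),(.125,.135),(.135,.145)):
    k=(abs(x-.693)<.025)&(abs(y-.038)<.025)&(z>a)&(z<b)
    if k.any(): print(a,k.sum(),W[k].mean(0).round(4))
save("s9",cv2.resize(im[c[1]-36:c[1]+36,c[0]-48:c[0]+48],(800,600),interpolation=cv2.INTER_CUBIC))
E
```

```text
20.6 [0.69508345 0.03704017 0.17414929] [[ 5.7e-03 -1.0e+00  2.6e-03]
 [-1.0e+00 -5.7e-03 -3.0e-04]
 [ 3.0e-04 -2.6e-03 -1.0e+00]] [ 1.06478482 -0.82076344 -0.63923917] 0.010409891773331296
socket (array([692.9,  38.7]), array([31.9, 31.5]), 89.84) [0.689948   0.03692508 0.09176425] 758
-0.035 7610 [[-0.0321, -0.0147, -0.033], [0.0074, 0.0011, -0.0262], [0.0343, 0.0164, -0.0211]]
-0.012 632 [[0.0064, -0.0165, -0.0118], [0.0109, 0.0008, -0.0087], [0.0347, 0.0183, -0.0043]]
0 113 [[0.0329, -0.0049, 0.0002], [0.0345, 0.0008, 0.0027], [0.0348, 0.0065, 0.0056]]
0.01 57 [[0.0045, -0.0109, 0.0102], [0.0078, -0.0069, 0.0118], [0.0098, 0.0128, 0.0137]]
0.03 1169 [[0.0379, -0.0285, 0.043], [0.0409, -0.005, 0.049], [0.049, 0.0287, 0.0499]]
0.05 809 [[0.0379, -0.0289, 0.05], [0.0426, 0.0028, 0.0561], [0.0428, 0.0287, 0.0693]]
0.07 6135 [[-0.0302, -0.0294, 0.073], [0.013, -0.0044, 0.0747], [0.0427, 0.0293, 0.0838]]
key [{'extent': [432.9, 186.1, 26.7, 33.9], 'score': 0.93}, {'extent': [388.8, 257.9, 32.1, 39.9], 'score': 0.83}]
drive [{'extent': [387.1, 278.6, 20.5, 8.8], 'score': 0.58}]
0.1 29 [0.6938 0.0333 0.1014]
0.105 26 [0.698  0.0339 0.1095]
0.115 34 [0.6983 0.0352 0.1199]
0.125 22 [0.6983 0.0349 0.1297]
0.135 28 [0.6977 0.0338 0.1393]
```

View pics/s9.png

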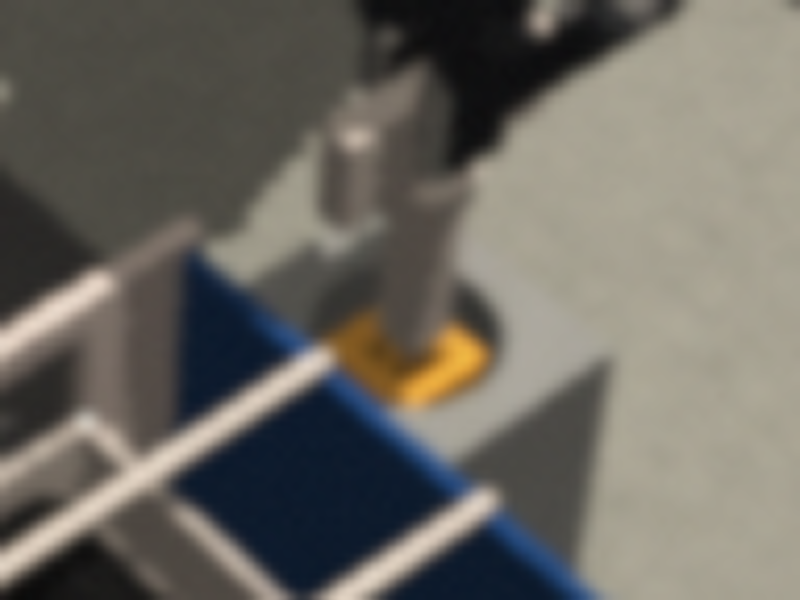

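Request:
{"api": "carry_out", "payload": {
  "series": "-0.02 0.018 0 0 0 0;-0.02 0.018 0.03 0 0 0;-0.02 0.018 0.07 0 0 0;-0.02 0.018 0.1 0 0 0;-0.02 0.018 0.12 0 0 0;-0.02 0.018 0.12 0 0 0"
}}

```text
time_s: 21.55
tcp_pos: [0.6922, 0.039, 0.1601]
orientation: [0.0, 0.709, -0.705, -0.0]
contact_force: [0.4, -0.4, -1.4]
gripper_width: 0.0105
gripper_force: 88.7
```

```bash
python3 sock.py | head -6
```

```text
21.55 [0.69217049 0.03901603 0.16010033] [[ 5.5e-03 -1.0e+00 -5.0e-04]
 [-1.0e+00 -5.5e-03 -3.0e-04]
 [ 3.0e-04  5.0e-04 -1.0e+00]] [ 0.44881534 -0.37992943 -1.35344908] 0.0105186526008146
socket (array([692.9,  38.4]), array([31.4, 30.9]), 0.46) [0.69591725 0.03715354 0.09174106] 896
-0.035 7600 [[-0.032, -0.0146, -0.0333], [0.0075, 0.0011, -0.0262], [0.0344, 0.0164, -0.0212]]
-0.012 640 [[0.0064, -0.0164, -0.0119], [0.0109, 0.0008, -0.0088], [0.0348, 0.0183, -0.0041]]
```

Request:
{"api": "carry_out", "payload": {
  "series": "0.004 -0.008 0 0 0 0;0.004 -0.008 0.03 0 0 0;0.004 -0.008 0.06 0 0 0;0.004 -0.008 0.06 0 0 0"
}}

```text
time_s: 22.1
tcp_pos: [0.6928, 0.0388, 0.154]
orientation: [0.0, 0.709, -0.705, -0.0]
contact_force: [0.2, 0.7, -1.2]
gripper_width: 0.0104
gripper_force: 88.7
```

No contact force, so the shank is entering the socket. I keep going down.

Request:
{"api": "carry_out", "payload": {
  "series": "0 0 0.03 0 0 0;0 0 0.06 0 0 0;0 0 0.09 0 0 0;0 0 0.11 0 0 0;0 0 0.11 0 0 0"
}}

```text
time_s: 22.72
tcp_pos: [0.6929, 0.0388, 0.1433]
orientation: [0.0, 0.709, -0.705, -0.0]
contact_force: [0.3, 0.0, -1.3]
gripper_width: 0.0102
gripper_force: 88.7
```

Request:
{"api": "carry_out", "payload": {
  "series": "0 0 0 0 0 0.025;0 0 0 0 0 0.05;0 0 0 0 0 0.075;0 0 0 0 0 0.1;0 0 0 0 0 0.125;0 0 0 0 0 0.15;0 0 0 0 0 0.175;0 0 0 0 0 0.2;0 0 0 0 0 0.225;0 0 0 0 0 0.25;0 0 0 0 0 0.25"
}}

```text
time_s: 24.1
tcp_pos: [0.693, 0.0385, 0.1436]
orientation: [-0.0, -0.386, 0.923, -0.0]
contact_force: [0.1, -0.6, -1.7]
gripper_width: 0.0105
gripper_force: 88.6
```

```bash
cat > st.py <<'E'
from m import *
s=robot.state();M=R.from_quat(s["orientation"],scalar_first=True).as_matrix()
print(s["time_s"],s["tcp_pos"],"yaw",np.degrees(np.arctan2(M[1,0],M[0,0])),M[:,2].round(4),s["contact_force"].round(2),s["moment"].round(3),s["gripper_width"],s["joint_positions"].round(2))
E
python3 st.py
```

```text
24.1 [0.69302572 0.03849822 0.14364503] yaw -134.62099911615564 [-0.e+00 -5.e-04 -1.e+00] [ 0.14 -0.58 -1.75] [-0.342 -0.03   0.051] 0.010504460583779553 [ 0.29  0.56  0.08  0.   -1.09 -1.07]
```

Request:
{"api": "carry_out", "payload": {
  "series": "0 0 0 0 0 0.02;0 0 0 0 0 0.04;0 0 0 0 0 0.06;0 0 0 0 0 0.08;0 0 0 0 0 0.1;0 0 0 0 0 0.12;0 0 0 0 0 0.14;0 0 0 0 0 0.16;0 0 0 0 0 0.18;0 0 0 0 0 0.2;0 0 0 0 0 0.2;0 0 0 0 0 0.2"
}}

```text
time_s: 25.6
tcp_pos: [0.6931, 0.0388, 0.1436]
orientation: [0.0, -0.082, 0.997, -0.0]
contact_force: [0.3, -0.8, -0.9]
gripper_width: 0.0101
gripper_force: 88.6
```

```bash
cat >> st.py <<'E'
p=camera("scene"); W=cloud(p); x,y,z=np.moveaxis(W,-1,0); i=p["image"].astype(int)
for k in("capacitor","boat"):
    for d in search_frame(k,p)[:3]:
        c,r=np.array(d["extent"][:2]).astype(int); print(k,round(d["score"],2),c,r,W[r,c].round(3))
dk=(i.max(-1)<55)&(x>.655)&(x<.80)&(y>-.245)&(y<-.03)&(z>.0)&(z<.12)
if dk.any(): print("dark",dk.sum(),np.median(W[dk],0).round(3),np.percentile(W[dk],[5,95],axis=0).round(3).tolist())
E
python3 st.py
```

```text
25.6 [0.69311207 0.03880078 0.14363001] yaw -170.59465679710485 [ 3.e-04  0.e+00 -1.e+00] [ 0.31 -0.77 -0.92] [-0.157  0.008  0.122] 0.010110362003138024 [ 0.29  0.56  0.08  0.   -1.09 -1.69]
capacitor 0.52 300 359 [ 0.76  -0.241  0.118]
boat 0.88 322 189 [ 0.273  0.192 -0.004]
boat 0.56 341 301 [ 0.669 -0.064  0.062]
boat 0.34 335 322 [ 0.678 -0.088  0.013]
dark 968 [ 0.735 -0.242  0.053] [[0.663, -0.243, 0.008], [0.794, -0.211, 0.095]]
```

Request:
{"api": "carry_out", "payload": {
  "series": "0 0 0 0 0 0.01;0 0 0 0 0 0.02;0 0 0 0 0 0.03;0 0 0 0 0 0.03;0 0 0 0 0 0.03"
}}

```text
time_s: 26.38
tcp_pos: [0.6932, 0.0388, 0.1437]
orientation: [0.0, -0.034, 0.999, 0.0]
contact_force: [1.0, -0.8, -0.3]
gripper_width: 0.0101
gripper_force: 88.7
```

```bash
python3 st.py
python3 - <<'E'
from m import *
for n in("top","scene","wrist"):
    p=camera(n); W=cloud(p); x,y,z=np.moveaxis(W,-1,0)
    for a,b in((-.245,-.225),(-.225,-.205),(-.205,-.185),(-.185,-.165),(-.165,-.145)):
        k=(x>.67)&(x<.79)&(y>a)&(y<b)&(z<.12)
        if k.sum()>5: print(n,a,k.sum(),np.percentile(z[k],[10,50,90]).round(3), p["image"][k].mean().round())
E
```

```text
26.375 [0.69315015 0.0387978  0.14365304] yaw -176.08142982128723 [ 4.e-04  1.e-04 -1.e+00] [ 0.99 -0.77 -0.25] [-0.121 -0.115  0.107] 0.010101764063237768 [ 0.29  0.56  0.08  0.   -1.09 -1.79]
capacitor 0.71 343 301 [ 0.672 -0.06   0.062]
capacitor 0.46 299 359 [ 0.753 -0.239  0.107]
boat 0.87 342 301 [ 0.671 -0.063  0.063]
boat 0.6 386 279 [0.702 0.039 0.092]
boat 0.56 320 190 [0.281 0.179 0.005]
dark 964 [ 0.735 -0.242  0.054] [[0.664, -0.243, 0.009], [0.793, -0.211, 0.095]]
top -0.245 567 [0.011 0.051 0.105] 59.0
top -0.225 376 [0.005 0.036 0.042] 75.0
top -0.205 398 [0.002 0.006 0.024] 172.0
top -0.185 349 [0.002 0.006 0.009] 186.0
top -0.165 350 [0.002 0.006 0.01 ] 187.0
scene -0.245 1045 [0.004 0.06  0.104] 38.0
scene -0.225 104 [0.031 0.036 0.039] 71.0
scene -0.205 193 [0.004 0.006 0.008] 202.0
scene -0.185 287 [0.004 0.006 0.008] 212.0
scene -0.165 287 [0.003 0.006 0.008] 210.0
wrist -0.225 100 [0.005 0.006 0.006] 100.0
wrist -0.205 2390 [0.005 0.006 0.007] 158.0
wrist -0.185 3273 [0.005 0.006 0.007] 163.0
wrist -0.165 3245 [0.005 0.006 0.007] 164.0
```

Request:
{"api": "carry_out", "payload": {
  "series": "0 0 0 0 0 0.01;0 0 0 0 0 0.02;0 0 0 0 0 0.03;0 0 0 0 0 0.03"
}}

```text
time_s: 27.18
tcp_pos: [0.6932, 0.0388, 0.1436]
orientation: [0.0, 0.013, 1.0, -0.0]
contact_force: [0.7, 0.2, -0.5]
gripper_width: 0.0102
gripper_force: 88.9
```

```bash
python3 st.py|head -1
python3 - <<'E'
from m import *
for n in("scene","top","wrist"):
    p=camera(n); W=cloud(p); x,y,z=np.moveaxis(W,-1,0); i=p["image"].astype(int)
    # tipped cradle/boat: profile of heights vs y inside
    for a in np.arange(-.15,-.02,.015):
        k=(x>.665)&(x<.76)&(y>a)&(y<a+.015)&(z<.128)
        if k.sum()>5: print(n,a.round(3),k.sum(),np.percentile(z[k],[10,50,90]).round(3))
    br=(i[...,0]>120)&(i[...,2]<.5*i[...,0])&(i[...,1]>.5*i[...,0])&(abs(z-.092)<.006)&(abs(y-.038)<.03)&(abs(x-.693)<.03)
    if br.sum()>20: print(n,"sock",rect(W[br][:,:2]),br.sum())
E
```

```text
27.175 [0.69316788 0.03883477 0.14361742] yaw 178.5305041117346 [ 4.e-04 -1.e-04 -1.e+00] [ 0.73  0.16 -0.48] [-0.108 -0.21   0.463] 0.010157760820070767 [ 0.29  0.56  0.08  0.   -1.09 -1.88]
scene -0.15 236 [0.004 0.007 0.009]
scene -0.135 233 [0.006 0.009 0.011]
scene -0.12 245 [0.008 0.01  0.013]
scene -0.105 226 [0.01  0.012 0.015]
scene -0.09 386 [0.012 0.046 0.055]
scene -0.075 422 [0.015 0.06  0.119]
scene -0.06 388 [0.067 0.107 0.117]
scene -0.045 181 [0.108 0.113 0.117]
scene -0.03 33 [0.019 0.109 0.124]
scene sock (array([698. ,  37.8]), array([40.6, 23.3]), 57.04) 63
top -0.15 191 [0.003 0.007 0.011]
top -0.135 205 [0.005 0.009 0.013]
top -0.12 196 [0.006 0.01  0.014]
top -0.105 189 [0.008 0.012 0.016]
top -0.09 204 [0.013 0.051 0.08 ]
top -0.075 214 [0.108 0.116 0.12 ]
top -0.06 271 [0.108 0.112 0.119]
top -0.045 262 [0.11  0.114 0.119]
top -0.03 182 [0.007 0.021 0.111]
top sock (array([685.7,  38.1]), array([18.9, 32.1]), 4.02) 38
wrist -0.15 611 [0.005 0.006 0.007]
wrist -0.105 30 [0.126 0.128 0.128]
wrist -0.09 33 [0.127 0.127 0.128]
wrist -0.075 4735 [0.016 0.116 0.119]
wrist -0.06 5573 [0.017 0.111 0.116]
wrist -0.045 5584 [0.018 0.113 0.117]
wrist -0.03 488 [0.11  0.111 0.112]
wrist sock (array([692.7,  38.8]), array([31.9, 32. ]), 13.0) 553
```

Request:
{"api": "carry_out", "payload": {
  "series": "0 0 0 0 0 -0.012;0 0 0 0 0 -0.012"
}}

```text
time_s: 27.72
tcp_pos: [0.6931, 0.0388, 0.1436]
orientation: [0.0, -0.005, 1.0, 0.0]
contact_force: [0.7, -0.2, -0.2]
gripper_width: 0.0105
gripper_force: 88.8
```

Request:
{"api": "carry_out", "payload": {
  "series": "0 0 0 0 0 0;0 0 0 0 0 0;0 0 0 0 0 0;0 0 0 0 0 0",
  "grip": 40
}}

```text
time_s: 28.22
tcp_pos: [0.693, 0.0388, 0.1435]
orientation: [-0.0, -0.006, 1.0, 0.0]
contact_force: [-0.1, -0.2, -0.6]
gripper_width: 0.0402
gripper_force: 0.0
```

Request:
{"api": "carry_out", "payload": {
  "series": "0 0 -0.1 0 0 0;0 0 -0.3 0 0 0;0 0 -0.6 0 0 0;0 0 -1 0 0 0;0 0 -1 0 0 0;0 0 -1 0 0 0"
}}

```text
time_s: 28.98
tcp_pos: [0.6927, 0.0389, 0.2437]
orientation: [-0.0, -0.006, 1.0, 0.0]
contact_force: [-0.6, -0.0, -0.2]
gripper_width: 0.0398
gripper_force: 0.0
```

```bash
python3 st.py
python3 - <<'E'
from m import *
for n in("wrist","scene","top"):
    p=camera(n); W=cloud(p); x,y,z=np.moveaxis(W,-1,0); i=p["image"].astype(int)
    k=(abs(x-.693)<.05)&(abs(y-.039)<.05)&(z>.155)&(z<.185); print(n,"head",k.sum(), (np.median(z[k]).round(4),rect(W[k][:,:2])) if k.sum()>9 else "")
    br=(i[...,0]>120)&(i[...,2]<.5*i[...,0])&(i[...,1]>.5*i[...,0])&(abs(z-.092)<.006)&(abs(y-.038)<.03)&(abs(x-.693)<.03)
    if br.sum()>20: print("sock",rect(W[br][:,:2]),br.sum())
    for a in (-.24,-.23,-.22,-.21):
        k=(x>.69)&(x<.76)&(y>a)&(y<a+.01)&(z<.1)
        if k.sum()>5: print(a,k.sum(),np.percentile(z[k],[10,50,90]).round(3))
    t=(x>.665)&(x<.76)&(y>-.095)&(y<-.025)&(z>.1)&(z<.125)
    if t.sum()>9:print("tipped top",np.percentile(W[t],[5,50,95],axis=0).round(3).tolist())
    d=(x>.58)&(x<.645)&(y>-.13)&(y<-.03)&(z>.07)&(z<.125)
    if d.sum()>9:print("disc",np.percentile(W[d],[2,50,98],axis=0).round(3).tolist())
E
```

```text
28.975 [0.69272758 0.03888218 0.24367709] yaw -179.33124838098857 [-0.e+00  6.e-04 -1.e+00] [-0.57 -0.04 -0.24] [ 0.013 -0.007  0.004] 0.039826829912892714 [ 0.29  0.5   0.22 -0.   -1.29 -1.85]
capacitor 0.57 300 357 [ 0.762 -0.242  0.128]
boat 0.66 320 188 [0.275 0.183 0.006]
boat 0.56 341 301 [ 0.668 -0.062  0.059]
dark 965 [ 0.735 -0.242  0.054] [[0.664, -0.243, 0.008], [0.793, -0.211, 0.095]]
wrist head 2289 (np.float64(0.1676), (array([692.2,  38.8]), array([69.6, 12. ]), 4.6))
sock (array([692.5,  38.8]), array([32.2, 31.8]), 13.23) 325
-0.24 2120 [0.032 0.046 0.063]
-0.23 418 [0.037 0.039 0.04 ]
-0.22 828 [0.035 0.038 0.04 ]
-0.21 1675 [0.005 0.024 0.035]
tipped top [[0.669, -0.068, 0.11], [0.712, -0.051, 0.114], [0.755, -0.03, 0.119]]
disc [[0.607, -0.096, 0.078], [0.615, -0.075, 0.093], [0.645, -0.056, 0.11]]
scene head 240 (np.float64(0.1658), (array([693.9,  37.9]), array([70., 16.]), 2.88))
sock (array([698.6,  38.6]), array([40.9, 26.4]), 61.26) 69
-0.22 42 [0.035 0.038 0.04 ]
-0.21 50 [0.007 0.032 0.036]
tipped top [[0.669, -0.071, 0.106], [0.714, -0.048, 0.114], [0.75, -0.031, 0.12]]
disc [[0.607, -0.104, 0.083], [0.614, -0.083, 0.095], [0.644, -0.06, 0.11]]
top head 128 (np.float64(0.1675), (array([682. ,  37.8]), array([48.5, 12. ]), 4.65))
sock (array([693.4,  38.7]), array([31.2, 31.9]), 13.69) 53
-0.24 194 [0.029 0.049 0.091]
-0.23 90 [0.036 0.039 0.042]
-0.22 105 [0.035 0.039 0.043]
-0.21 150 [0.005 0.027 0.036]
tipped top [[0.669, -0.069, 0.108], [0.715, -0.05, 0.114], [0.756, -0.031, 0.121]]
disc [[0.607, -0.1, 0.08], [0.613, -0.079, 0.094], [0.643, -0.057, 0.112]]
```

```bash
python3 -c "
from workcell import hand_in
print(hand_in())"
```

```text
the job is handed in; nothing more can be done
None
```

The job is handed in at about 29 s of the 72 s. By my last measurements the boat is home and tipped, the capacitor lies in the trough, and the key is fully down in the socket at its stop with the gripper clear. The hand-in gave no verdict. I viewed 11 pictures, one over the limit of 10.

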